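# Close the instrument case and hold it against the sprung stop

### The arm

A 7-joint arm with a two-finger parallel gripper is mounted at the origin on the work surface. World frame = base frame: x ahead of the robot, y to its left, z up, the work surface at z = 0. Lengths are in m, angles in rad, forces in N, time in s.
With the tool pointing down it reaches from about 0.425 to 0.925 m from the base axis. Payload 6.8 kg.
Tool frame: the origin (TCP) lies midway between the tips of the shut fingers; the grasp point (between the pads) lies 19 mm behind it; z points along the fingers, y is the line along which they close (so a half turn about z gives the same grasp; the last joint's range is limited). The gripper opens to 85 mm and grips with 20 to 120 N. Pads are 22 mm wide; open, the fingers measure 114 mm over their backs; the gripper's body (76 mm by 85 mm) begins 54 mm behind the grasp point. The pads swing forward as they close: fully open they stand 13 mm farther back than shut.
Start: joints at [-1.408, 0.477, 0.022, 1.555, -0.011, 1.109, -0.083], TCP at [0.181, 0.65, 0.231] pointing down, gripper open.
Joint ranges: [-2.96, 2.96], [-0.34, 2.1], [-1.41, 1.46], [0.24, 2.44], [-1.37, 4.51], [0.17, 1.92], [-2.96, 2.96]. Speed limits (rad/s): [2.39, 2.39, 3.14, 3.14, 3.14, 3.14, 3.14].

### API

Orientations are given as a rotation vector (axis times angle).
In Python, from bench import r gives the robot as it stands. The module is installed in compiled form; this text tells all that it offers.
- The arm moves only by the tool apply_moves, never from a script. Its argument "rows" is a list of rows, each a list of 6 numbers: the shift along the tool's x, y, z scaled (see below), then the turn, a rotation vector about the tool's x, y, z scaled (see below). A call has 1 to 5 rows; each row is the pose to reach, as a shift and turn from the pose commanded when the call began, along the tool's axes at that moment; what a row does not reach only later rows make up. The controller multiplies each number of a shift by 0.25 m and each number of a turn by 90 degrees. A row lasts 1/8 s, in which the tool goes at most 62.5 mm and 10.7 degrees, less where a joint would pass 70% of its speed; a pose out of reach is approached as far as the arm can. A call with a number of a shift or a turn outside -1 to 1 is refused whole. A call with a gripper value outside its range is refused whole. "claw" is the opening, from 0 (shut) to 1 (fully open), set as the call begins (left out, the last holds). The fingers move at their own pace and stop on an object; "newtons" is the grip in N (left out, the last holds). Time passes only in rows, so rows that repeat a pose let the fingers close. It gives the time, the measured TCP pose, the force, the opening and the grip force at its end, in the units of the state.
- r.get_obs(): the state, without advancing time (a new reading comes with each control period).
- r.grab_frame(name): name is "scene" or "top"; returns a dict with "pixels" (420x560x3 uint8, red, green, blue), "intrinsics" (3x3 intrinsics, pixels), "dist" ([k1, k2, p1, p2, k3] as OpenCV has them; the pictures are not rectified), "eye" and "attitude" of the camera in the world. Camera axes: x right, y up, looking along -z (the intrinsics and any distortion apply to the point x, -y, -z); pixel columns grow to the right and rows downward; lengths in m; the calibration is good to about 2 mm. A picture is of the moment at which its call begins. There is no depth.
- r.hand_in(): hands the job in; it is judged then, once.
Trained networks look in a picture, given as the dict that the camera call returned (one of the last four; its "shot" number tells which), for a name from the list of things; names that differ only in an ending like _2 or _b are one class to them, and where a whole thing is asked for, a point or a joint stands for the part that bears it (a point fixed in the world has none). Each returns a list of dicts, best first, with "conf" (0 to 1); they miss things now and then, are a little off and sometimes report something else, mostly with a low value. They report only what shows in the picture. A call takes as long as a camera call.
- r.search_frame(picture, thing): "rect" ([left, top, width, height] in pixels, round what is visible of it).
- r.outline_of(picture, thing): "pixels" (420x560 bool, what is visible of it) and "rect" ([left, top, width, height] in pixels, round what is visible of it).
- r.landmark_of(picture, thing): "point" ([column, row] in pixels: a listed point, or the origin of a listed thing).
The state is a dict: "clock": time; "joints": joint angles; "qvel": joint speeds; "tau": joint torques, N m; "tcp_pos": TCP position; "orientation": TCP orientation; "contact_force": force on the tool from outside, world axes, zero at the start; "moment": the same for the moment, N m; "grip_width": finger opening in m; "gripper_force": force on a finger pad.
Only numpy, scipy, OpenCV 4.12 (cv2) and the standard library are available. Lean on these libraries where they do the work, as an engineer would, in place of code of your own. Each camera call takes 0.05 s, during which the arm holds its last target. There are 200 camera calls.

### The job

Put the loose lid on the open instrument case and press it down past the two spring catches until it is seated level all round. Only then push the closed case along its cradle against the spring-loaded stop and keep pressing it there with a steady force of about 12 newtons, so that a workmate can drive the lid screws: finish while still holding that push, do not back off. Do not drive the stop to the end of its travel, and leave the other things on the bench alone.

Things in the scene. Friction and masses are not known exactly. Their poses are not given: they have to be found in the camera images.
- lid_grip (a point): Loose rectangular aluminium lid, 110 g, lying right side up on the bench. This point is the centre of its black handle bar, 43 mm above its bottom: bar 12 mm thick along the lid's x, 62 mm long along y, 14 mm high; 20 mm clear below it between two end posts (10 mm along y). Lid plate 118 x 78 x 4 mm, its top face 27 mm below this point. z up. Half a turn about z makes no difference.
- lid_seat (a point): Centre of the lid plate's underside (the face that meets the case rim), 31 mm below lid_grip; same axes. Seated when it coincides with case_rim. Below it is a raised step that enters the case: 109 x 69 mm for 8 mm, then 105.5 x 65 mm for the last 4 mm (on which the lid lies on the bench).
- case_rim (a point): Open-topped aluminium instrument case, loose in the cradle, about 0.5 kg. This point: centre of its mouth, at rim height. Outside 120 x 80 x 45 mm (x, y, z), walls 4 mm. x along the cradle towards the stop, z up; the rear wall is 60 mm behind this point. A ball catch in the middle of each long wall, 5 mm below the rim, stops the lid a few mm short until it is pushed down with some 10 N.
- case: The same case, origin at the centre of its underside (45 mm below case_rim), same axes.
- cradle_floor (a point): Plywood cradle with a slick floor (friction about 0.1), fixed to the bench; this point is on its floor (6 mm above the bench), on the centre line. x is the push direction, along the cradle towards the stop, z up. Floor from x = -115 to +155 mm, 120 mm wide; two side rails, 12 mm high and 12 mm wide, from x = -115 to +85 mm guide the case with 3 mm play each side. Rear end open.
- stop_face (a point): Centre of the front face of the spring-loaded steel stop plate (70 mm wide, 30 mm high, from 2 to 32 mm above the cradle floor), at x = 85 mm in the cradle when free. x is the direction in which it gives way. A steel bracket stands behind it.
- stop (a joint): How far the stop plate is pushed back, m: 0 free, 0.030 at the end of its travel. Plain spring, 0.8 N per mm, no preload: 12 N at 0.015.
- can: Bystander: spray can, 60 mm across, 150 mm tall, standing; origin at its foot. It and the lid may be on either side of the cradle.
- bin: Bystander: small open plastic parts bin, 120 x 100 x 60 mm; origin under its centre.
- meter: Bystander: hand-held meter lying flat, 160 x 80 x 32 mm; origin under its centre.
- driver: Bystander: screwdriver lying on the bench, on the robot's left, nearer to it than the cradle.

How it is judged:
By the outcome, as a careful person would: the job done as asked, in the order asked, and still so for the second after the job is handed in, while the arm keeps its last pose, push and grip.
It also fails if it takes over 58 s, if anything falls off the work surface, if the arm or the gripper's body presses on something with over 40 N, if the wrist force passes 120 N, or if a joint passes its speed limit or range.

## Working session

There is one attempt and no reset: what is moved stays moved. The work goes in short steps, Python scripts to look and compute and a tool call to move; the robot and the scene stay as the last step left them, time stands still between calls to the robot, and variables do not carry over. Pictures are saved under pics/ and viewed, at most 10 in all, crops included, and the job is handed in when it is done.

Besides the shell and the picture viewer there is one more tool, called after "Emit:" as a command line: name --pt "numbers of a row" for each row, then --argument value for the rest. apply_moves: Moves the arm, as the interface text tells. Its arguments: {"type":"object","properties":{"rows":{"type":"array","items":{"type":"array","items":{"type":"number"}}},"claw":{"type":"number"},"newtons":{"type":"number"}},"required":["rows"]}

```bash
mkdir -p pics; cat > h.py <<'E'
import numpy as np, cv2
from bench import r
from scipy.spatial.transform import Rotation as R
np.set_printoptions(precision=4,suppress=True)
def att(a):
    a=np.array(a,float)
    return a if a.shape==(3,3) else (R.from_rotvec(a).as_matrix() if a.size==3 else R.from_quat(a).as_matrix())
def ray(f,p):
    u=cv2.undistortPoints(np.array([[p]],float),np.array(f["intrinsics"]),np.array(f["dist"],float))[0,0]
    return np.array(f["eye"]),att(f["attitude"])@np.array([u[0],-u[1],-1.])
def at_z(f,p,z):
    e,d=ray(f,p); return e+d*(z-e[2])/d[2]
def tri(obs):
    A=np.zeros((3,3));b=np.zeros(3);L=[]
    for f,p in obs:
        e,d=ray(f,p);d=d/np.linalg.norm(d);P=np.eye(3)-np.outer(d,d);A+=P;b+=P@e;L.append((e,P))
    x=np.linalg.solve(A,b);return x,[np.linalg.norm(P@(x-e))*1000 for e,P in L]
def proj(f,X):
    c=att(f["attitude"]).T@(np.array(X,float).reshape(-1,3)-np.array(f["eye"])).T
    q=(c*np.array([[1],[-1],[-1]])).T
    return cv2.projectPoints(q.copy(),np.zeros(3),np.zeros(3),np.array(f["intrinsics"]),np.array(f["dist"],float))[0][:,0]
def save(f,n): cv2.imwrite("pics/"+n,cv2.cvtColor(np.array(f["pixels"]),cv2.COLOR_RGB2BGR))
E
python3 - <<'E'
from h import *
print(r.get_obs())
F={n:r.grab_frame(n) for n in("scene","top")}
for n,f in F.items():
    save(f,n+"1.png"); print(n,f["eye"],f["attitude"],f["intrinsics"],f["dist"])
for t in "lid_grip lid_seat case_rim case cradle_floor stop_face can bin meter driver".split():
    best={}
    for n,f in F.items():
        l=r.landmark_of(f,t)
        print(t,n,[(np.round(x["point"],1),round(x["conf"],2)) for x in l[:3]])
        if l: best[n]=l[0]["point"]
    if len(best)==2: print("  tri",*tri([(F[n],best[n]) for n in best]))
E
```

```text
{'clock': 0.0, 'joints': array([-1.4081,  0.4778,  0.0224,  1.5565, -0.0115,  1.1093, -0.0831]), 'qvel': array([ 0.0014, -0.0018, -0.0002, -0.0005,  0.0006,  0.0033,  0.0002]), 'tau': array([  0.0005, -59.6449,   1.6084, -28.1198,   0.0126,   0.0095,
         0.    ]), 'tcp_pos': array([0.1804, 0.6498, 0.2303]), 'orientation': array([-0.424 , -3.1127,  0.003 ]), 'contact_force': array([ 0.3567, -0.1242, -0.2315]), 'moment': array([ 0.0271,  0.0146, -0.0237]), 'gripper_force': 0.0, 'grip_width': 0.08541762460386222}
scene [1.1878 0.2393 0.7893] [0.5155 0.7366 1.7952] [[407.7423   0.     286.2027]
 [  0.     407.7423 215.4565]
 [  0.       0.       1.    ]] [-0.0511  0.      0.      0.      0.    ]
top [0.3661 0.003  1.2941] [ 0.0905 -0.112  -1.5399] [[444.8577   0.     275.708 ]
 [  0.     444.8577 213.6392]
 [  0.       0.       1.    ]] [-0.0186  0.      0.      0.      0.    ]
lid_grip scene [(array([398.9, 243.4]), 0.93), (array([302. , 228.2]), 0.7)]
lid_grip top [(array([174.9, 223.4]), 0.59), (array([255.4, 206.3]), 0.46)]
  tri [0.4933 0.2782 0.0336] [np.float64(4.479595029259
[... 1045 characters left out ...]
(array([366.2, 230.4]), 0.56)]
  tri [ 0.492  -0.2768  0.0074] [np.float64(0.5935131381781904), np.float64(0.5935131381783052)]
bin scene [(array([460.4, 293.1]), 0.69)]
bin top [(array([121.6, 198.5]), 0.58)]
  tri [0.5661 0.4415 0.0002] [np.float64(0.15775614842443988), np.float64(0.15775614842445881)]
meter scene [(array([134.6, 191.8]), 0.57)]
meter top [(array([429.1, 231.4]), 0.85), (array([174.8, 221.6]), 0.49)]
  tri [ 0.4991 -0.4745 -0.0138] [np.float64(4.842421413428676), np.float64(4.842421413428675)]
driver scene [(array([395.9, 210.1]), 0.81)]
driver top [(array([181. , 277.8]), 0.66)]
  tri [ 0.3404  0.2571 -0.0028] [np.float64(2.016691578092407), np.float64(2.016691578092362)]
```

View pictures.

View pics/scene1.png

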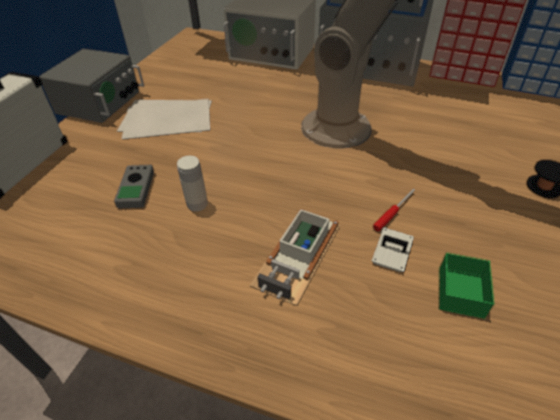

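View pics/top1.png

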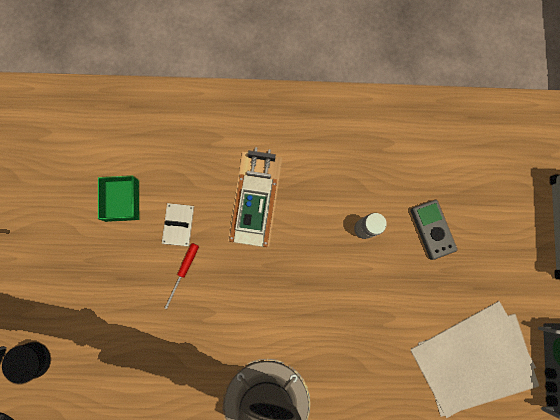

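```bash
cat > fit.py <<'E'
from h import *
from scipy.optimize import minimize
def box(x0,x1,y0,y1,z0,z1): return np.array([[x,y,z] for x in(x0,x1) for y in(y0,y1) for z in(z0,z1)],float)
LID=[box(-.059,.059,-.039,.039,-.0,.004),box(-.0525,.0525,-.0325,.0325,-.012,0),box(-.006,.006,-.031,.031,.024,.038),box(-.006,.006,-.031,-.021,.004,.03),box(-.006,.006,.021,.031,.004,.03)]
CASE=[box(-.06,.06,-.04,.04,-.033,0)]
def render(f,boxes,x,y,yaw,z,s=4):
    M=np.zeros((420*s,560*s),np.uint8); c=R.from_euler('z',yaw).as_matrix()
    for b in boxes:
        p=proj(f,b@c.T+[x,y,z]); h=cv2.convexHull(np.round((p+.5)*s).astype(np.int32)); cv2.fillConvexPoly(M,h,255)
    return cv2.resize(M,(560,420),interpolation=cv2.INTER_AREA)/255.
def fit(frames,masks,boxes,z,x0):
    def cost(v): return sum(np.abs(render(f,boxes,v[0],v[1],v[2],z)-m).sum() for f,m in zip(frames,masks))
    best=min((minimize(cost,[x0[0],x0[1],a],method='Nelder-Mead',options=dict(initial_simplex=np.array([[x0[0],x0[1],a],[x0[0]+.01,x0[1],a],[x0[0],x0[1]+.01,a],[x0[0],x0[1],a+.1]]),xatol=1e-4,fatol=.05)) for a in x0[2]),key=lambda o:o.fun)
    return best.x,best.fun
E
python3 - <<'E'
from fit import *
F=[r.grab_frame("scene"),r.grab_frame("top")]
for t,B,z,x0 in(("lid_grip",LID,.012,(.497,.27,(-.2,.2))),("case",CASE,.051,(.537,.05,(-.2,.1)))):
    m=[r.outline_of(f,t)[0] for f in F]; print(t,[(o["conf"],o["rect"],o["pixels"].sum()) for o in m]); m=[o["pixels"] for o in m]
    for s in([0,1],[0],[1]): print(s,*fit([F[i] for i in s],[m[i] for i in s],B,z,x0))
c=[np.array(F[0]["pixels"])[195:305,240:430],np.array(F[1]["pixels"])[140:260,150:300]]
c=[cv2.resize(a,None,fx=k,fy=k,interpolation=cv2.INTER_CUBIC) for a,k in zip(c,(4,4))]
for i,a in enumerate(c): save({"pixels":a},f"crop{i}.png")
E
```

```text
lid_grip [(0.85, [374.0, 227.7, 37.3, 46.8], np.int64(1286)), (0.89, [162.4, 204.1, 33.9, 42.7], np.int64(1179))]
[0, 1] [ 0.4952  0.2706 -0.073 ] 128.11764705882354
[0] [ 0.4959  0.2707 -0.0687] 48.71764705882353
[1] [ 0.4938  0.2709 -0.0776] 69.70588235294119
case [(0.69, [277.6, 210.5, 52.5, 53.0], np.int64(1742)), (0.65, [237.8, 186.0, 31.2, 49.1], np.int64(1279))]
[0, 1] [ 0.5374  0.0563 -0.1122] 237.03137254901964
[0] [ 0.5431  0.0585 -0.1253] 122.50980392156863
[1] [ 0.5366  0.0549 -0.1166] 49.470588235294116
```

View pics/crop0.png

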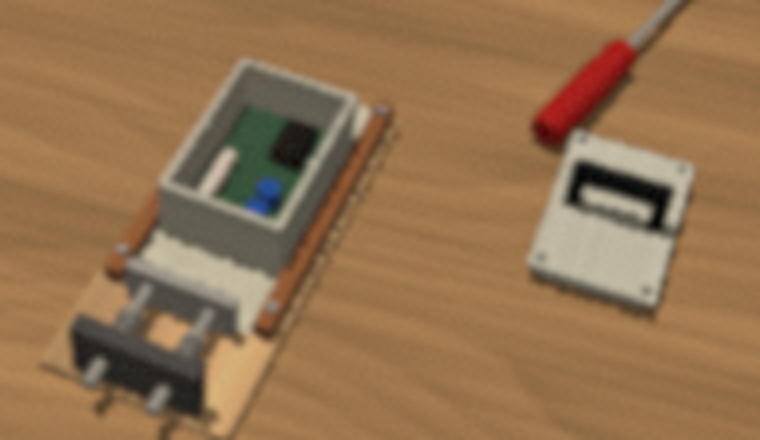

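View pics/crop1.png

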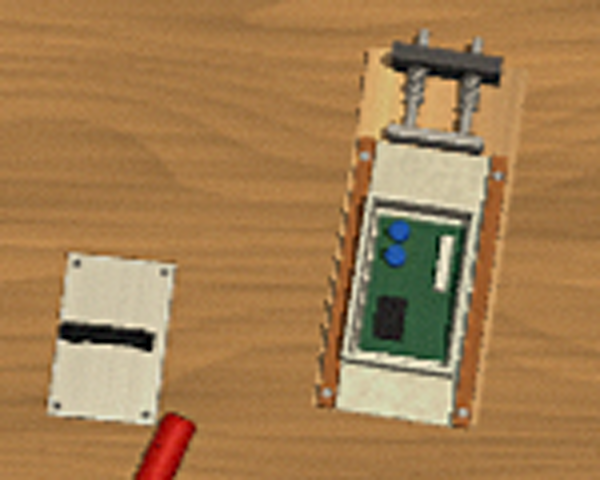

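```bash
python3 - <<'E'
from h import *
F=[r.grab_frame("scene"),r.grab_frame("top")]
off=[(240,195),(150,140)]
P={"case":(.051,[[(245,62),(355,97),(280,228),(160,185)],[(373,200),(472,215),(452,368),(343,357)]]),
"lid":(.016,[[(575,130),(693,165),(655,308),(530,265)],[(70,253),(175,265),(157,424),(48,411)]]),
"screws":(.018,[[(122,248),(272,308),(383,110)],[(365,155),(498,175),(462,412),(325,393)]]),
"stoptop":(.038,[[(128,262),(243,303)],[(388,127),(483,142)]]),
"bar":(.050,[[(575,167),(668,195)],[(60,325),(155,337)]])}
for k,(z,pp) in P.items():
    for f,o,p in zip(F,off,pp):
        X=np.array([at_z(f,((a+.5)/4-.5+o[0],(b+.5)/4-.5+o[1]),z)[:2] for a,b in p])
        print(k,X.mean(0)); print(X.round(4).tolist())
        for a,b in zip(X,np.roll(X,-1,0)): d=b-a; print("   len %.1f ang %.1f"%(np.hypot(*d)*1e3,np.degrees(np.arctan2(d[1],d[0]))))
E
```

```text
case [0.5383 0.0566]
[[0.4766, 0.0266], [0.4839, 0.1015], [0.6006, 0.0878], [0.5922, 0.0104]]
   len 75.2 ang 84.4
   len 117.5 ang -6.7
   len 77.9 ang -96.2
   len 116.7 ang 172.0
case [0.5343 0.0548]
[[0.5939, 0.0831], [0.5853, 0.0127], [0.4762, 0.0234], [0.4817, 0.1]]
   len 71.0 ang -97.0
   len 109.6 ang 174.4
   len 76.8 ang 85.9
   len 113.5 ang -8.5
lid [0.4958 0.272 ]
[[0.433, 0.2373], [0.4389, 0.3136], [0.5595, 0.3064], [0.5516, 0.2307]]
   len 76.6 ang 85.6
   len 120.9 ang -3.4
   len 76.1 ang -96.0
   len 118.8 ang 176.8
lid [0.494  0.2691]
[[0.5548, 0.3033], [0.5482, 0.2269], [0.4329, 0.2339], [0.4399, 0.3123]]
   len 76.7 ang -94.9
   len 115.5 ang 176.5
   len 78.8 ang 84.9
   len 115.2 ang -4.5
screws [0.5705 0.0685]
[[0.6201, -0.0045], [0.6334, 0.0942], [0.4579, 0.1157]]
   len 99.5 ang 82.3
   len 176.9 ang 173.0
   len 201.9 ang -36.5
screws [0.5401 0.0544]
[[0.6331, 0.0923], [0.6213, -0.0051], [0.4476, 0.0158], [0.4585, 0.1144]]
   len 98.2 ang -97.0
   len 174.9 ang 173.1
   len 99.2 ang 83.7
   len 176.1 ang -7.2
stoptop [0.6466 0.0451]
[[0.6435, 0.0089], [0.6498, 0.0813]]
   len 72.7 ang 85.0
   len 72.7 ang -95.0
stoptop [0.6456 0.0408]
[[0.65, 0.0752], [0.6411, 0.0065]]
   len 69.3 ang -97.4
   len 69.3 ang 82.6
bar [0.4987 0.2709]
[[0.4966, 0.2426], [0.5008, 0.2991]]
   len 56.7 ang 85.7
   len 56.7 ang -94.3
bar [0.4952 0.2658]
[[0.4985, 0.2993], [0.492, 0.2323]]
   len 67.3 ang -95.5
   len 67.3 ang 84.5
```

```bash
cat >> h.py <<'E'
def down(th):
    th=np.radians(th); return np.array([[-np.sin(th),np.cos(th),0],[np.cos(th),np.sin(th),0],[0,0,-1]]).T
def plan(x,y,z,th):
    o=r.get_obs(); C=R.from_rotvec(o["orientation"]).as_matrix()
    s=C.T@(np.array([x,y,z])-o["tcp_pos"]); w=R.from_matrix(C.T@down(th)).as_rotvec()
    print("row",(s/.25).round(4).tolist()+(w/(np.pi/2)).round(4).tolist(),"dist %.0f mm, %.0f deg"%(np.linalg.norm(s)*1e3,np.degrees(np.linalg.norm(w))))
def st():
    o=r.get_obs(); C=R.from_rotvec(o["orientation"]).as_matrix()
    print("t %.2f tcp"%o["clock"],o["tcp_pos"],"yang %.2f"%np.degrees(np.arctan2(C[1,1],C[0,1])),"tilt %.2f"%np.degrees(np.arccos(-C[2,2])),"F",o["contact_force"],"M",o["moment"],"w %.4f g %.1f"%(o["grip_width"],o["gripper_force"]))
E
python3 -c "
from h import *
st(); plan(.495,.2705,.15,-4.1)"
```

```text
t 1.50 tcp [0.1806 0.6504 0.2313] yang 74.48 tilt 0.00 F [-0.1206  0.2952  0.1746] M [ 0.003  -0.0146  0.0064] w 0.0854 g 0.0
row [-1.6184, -1.1277, 0.3252, -0.0, -0.0, 0.8731] dist 500 mm, 79 deg
```

Emit:
apply_moves --pt "-0.2 -0.14 0.04 0 0 0.11" --pt "-0.4 -0.28 0.08 0 0 0.22" --pt "-0.6 -0.42 0.12 0 0 0.33" --pt "-0.8 -0.56 0.16 0 0 0.44" --pt "-0.9 -0.63 0.2 0 0 0.5" --claw 0.6

```text
clock: 2.12
tcp_pos: [0.3579, 0.4353, 0.1814]
orientation: [1.594, 2.706, 0.0]
contact_force: [-0.0, 0.7, 0.4]
grip_width: 0.0514
gripper_force: 0.0
```

```bash
python3 -c "
from h import *
st(); plan(.495,.2705,.12,-4.1)"
```

```text
t 2.12 tcp [0.3579 0.4353 0.1814] yang 29.01 tilt 0.06 F [-0.0492  0.6977  0.3649] M [0.0169 0.0428 0.0041] w 0.0514 g 0.0
row [-0.8423, 0.1599, 0.2462, 0.0006, 0.0004, 0.3679] dist 223 mm, 33 deg
```

Emit:
apply_moves --pt "-0.22 0.04 0.06 0 0 0.1" --pt "-0.44 0.08 0.12 0 0 0.2" --pt "-0.66 0.12 0.2 0 0 0.3" --pt "-0.84 0.16 0.246 0 0 0.368" --pt "-0.842 0.16 0.246 0 0 0.368"

```text
clock: 2.75
tcp_pos: [0.4957, 0.2713, 0.119]
orientation: [2.296, 2.141, -0.002]
contact_force: [0.3, 0.1, -0.6]
grip_width: 0.0516
gripper_force: 0.0
```

```bash
python3 - <<'E'
from fit import *
st(); plan(.495,.2705,.025,-4.1)
F=[r.grab_frame("scene"),r.grab_frame("top")]
o=r.get_obs();print("tcp proj",[proj(f,o["tcp_pos"]) for f in F])
a=cv2.resize(np.array(F[0]["pixels"])[195:305,340:440],None,fx=5,fy=5,interpolation=cv2.INTER_CUBIC)
save({"pixels":a},"c2.png")
E
```

```text
t 2.75 tcp [0.4957 0.2713 0.119 ] yang -4.01 tilt 0.13 F [ 0.311   0.0999 -0.6144] M [ 0.022   0.0089 -0.0138] w 0.0516 g 0.0
row [-0.0027, -0.0027, 0.3761, 0.0003, 0.0014, 0.001] dist 94 mm, 0 deg
tcp proj [array([[402.9319, 218.7291]]), array([[167.3981, 220.0284]])]
```

View pics/c2.png

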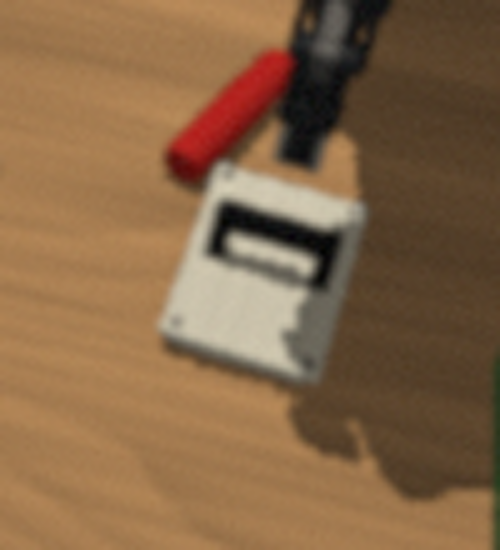

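Emit:
apply_moves --pt "-0.003 -0.003 0.1 0 0.001 0" --pt "-0.003 -0.003 0.2 0 0.001 0" --pt "-0.003 -0.003 0.3 0 0.001 0" --pt "-0.003 -0.003 0.376 0 0.001 0" --pt "-0.003 -0.003 0.376 0 0.001 0"

```text
clock: 3.48
tcp_pos: [0.4915, 0.2749, 0.0247]
orientation: [-2.287, -2.151, 0.002]
contact_force: [0.5, 0.9, 0.5]
grip_width: 0.0514
gripper_force: 0.0
```

```bash
python3 - <<'E'
from fit import *
st()
f=r.grab_frame("scene")
a=cv2.resize(np.array(f["pixels"])[195:305,340:440],None,fx=5,fy=5,interpolation=cv2.INTER_CUBIC)
save({"pixels":a},"c3.png")
E
```

```text
t 3.48 tcp [0.4915 0.2749 0.0247] yang -3.52 tilt 0.13 F [0.5078 0.9493 0.4857] M [-0.0118  0.0464  0.0034] w 0.0514 g 0.0
```

View pics/c3.png

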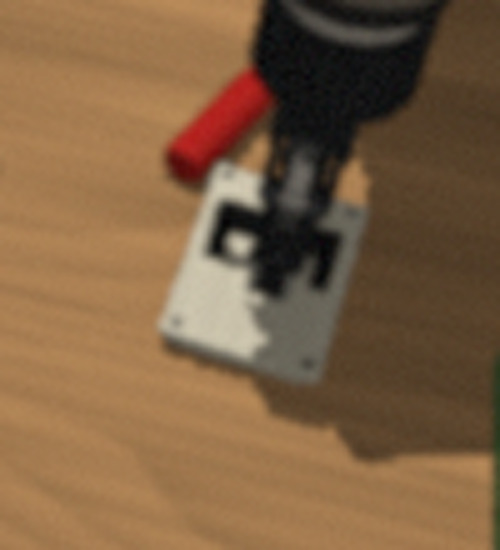

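```bash
python3 -c "
from h import *
st(); plan(.495,.2705,.025,-4.1)"
```

```text
t 3.52 tcp [0.4924 0.2749 0.0257] yang -3.56 tilt 0.10 F [ 0.7693 -0.0719  0.6211] M [-0.0039  0.0002  0.0311] w 0.0510 g 0.0
row [-0.017, 0.0116, 0.0028, -0.0005, -0.001, 0.006] dist 5 mm, 1 deg
```

Emit:
apply_moves --pt "-0.008 0.006 0.0 0 0 0.006" --pt "-0.017 0.012 0.003 0 0 0.006" --pt "-0.017 0.012 0.003 0 0 0.006" --pt "-0.017 0.012 0.003 0 0 0.006"

```text
clock: 4.03
tcp_pos: [0.4957, 0.2698, 0.0253]
orientation: [-2.3, -2.138, -0.002]
contact_force: [0.5, 0.7, 0.2]
grip_width: 0.051
gripper_force: 0.0
```

```bash
python3 -c "
from h import *
st(); plan(.495,.2705,.025,-4.1)"
```

```text
t 4.03 tcp [0.4957 0.2698 0.0253] yang -4.19 tilt 0.11 F [0.521  0.672  0.1672] M [ 0.0272  0.0303 -0.0242] w 0.0510 g 0.0
row [0.0025, -0.003, 0.0011, 0.0001, -0.0012, -0.001] dist 1 mm, 0 deg
```

Emit:
apply_moves --pt "0 0 0 0 0 0" --pt "0 0 0 0 0 0" --pt "0 0 0 0 0 0" --pt "0 0 0 0 0 0" --pt "0 0 0 0 0 0" --claw 0 --newtons 80

```text
clock: 4.65
tcp_pos: [0.4956, 0.2699, 0.0252]
orientation: [-2.3, -2.138, -0.002]
contact_force: [-0.9, -1.0, 4.6]
grip_width: 0.0104
gripper_force: 78.5
```

```bash
python3 -c "
from h import *
st()"
```

```text
t 4.65 tcp [0.4956 0.2699 0.0252] yang -4.18 tilt 0.10 F [-0.8672 -1.0442  4.6446] M [-0.046   0.2362  0.0244] w 0.0104 g 78.5
```

Emit:
apply_moves --pt "0 0 -0.04 0 0 0" --pt "0 0 -0.14 0 0 0" --pt "0 0 -0.28 0 0 0" --pt "0 0 -0.44 0 0 0" --pt "0 0 -0.48 0 0 0"

```text
clock: 5.28
tcp_pos: [0.4969, 0.2702, 0.1478]
orientation: [-2.301, -2.138, -0.009]
contact_force: [0.2, -0.8, -0.8]
grip_width: 0.0107
gripper_force: 78.1
```

Emit:
apply_moves --pt "0 0 0 0 0 0" --pt "0 0 0 0 0 0"

```text
clock: 5.52
tcp_pos: [0.4946, 0.2692, 0.1437]
orientation: [-2.3, -2.138, 0.002]
contact_force: [0.3, -0.6, -0.9]
grip_width: 0.0103
gripper_force: 78.1
```

```bash
python3 - <<'E'
from fit import *
st(); plan(.5372,.0555,.145,-7)
F=[r.grab_frame("scene"),r.grab_frame("top")]
o=r.get_obs();x,y,z=o["tcp_pos"]
m=[r.outline_of(f,"lid_grip") for f in F]
for i in range(2):
  if m[i]: print(i,m[i][0]["conf"],m[i][0]["rect"],*fit([F[i]],[m[i][0]["pixels"]],LID,z+.019-.031,(x,y,(-.07,))))
for t,B,z,x0 in(("case_rim",CASE,.051,(.537,.055,(-.12,))),):
    m=[r.outline_of(f,t)[0]["pixels"] for f in F]
    for s in([0],[1]): print(t,s,*fit([F[i] for i in s],[m[i] for i in s],B,z,x0))
E
```

```text
t 5.53 tcp [0.4946 0.2692 0.1437] yang -4.17 tilt 0.10 F [ 0.3114 -0.5687 -0.9406] M [-0.038   0.0145 -0.0176] w 0.0103 g 78.1
row [-0.8401, 0.2319, -0.0055, -0.0012, -0.0, 0.0315] dist 218 mm, 3 deg
0 0.81 [379.1, 193.9, 44.7, 46.5] [ 0.4984  0.2697 -0.08  ] 251.30196078431368
1 0.6 [160.6, 200.1, 29.8, 40.9] [ 0.4961  0.2651 -0.0509] 739.3529411764706
case_rim [0] [ 0.5405  0.057  -0.1055] 112.1921568627451
case_rim [1] [ 0.537  0.055 -0.12 ] 54.05882352941176
```

Emit:
apply_moves --pt "-0.15 0.04 0 0 0 0.01" --pt "-0.35 0.1 0 0 0 0.02" --pt "-0.55 0.16 0 0 0 0.03" --pt "-0.75 0.21 0 0 0 0.032" --pt "-0.84 0.232 0 0 0 0.032"

```text
clock: 6.45
tcp_pos: [0.5383, 0.0521, 0.1448]
orientation: [-2.359, -2.075, -0.001]
contact_force: [0.2, 0.5, -1.5]
grip_width: 0.0105
gripper_force: 78.1
```

Emit:
apply_moves --pt "0 0 0.06 0 0 0" --pt "0 0 0.12 0 0 0" --pt "0 0 0.16 0 0 0" --pt "0 0 0.16 0 0 0" --pt "0 0 0.16 0 0 0"

```text
clock: 7.08
tcp_pos: [0.5383, 0.0565, 0.1048]
orientation: [-2.352, -2.081, -0.002]
contact_force: [-0.4, 0.2, -1.1]
grip_width: 0.0106
gripper_force: 78.0
```

```bash
python3 - <<'E'
from fit import *
st(); plan(.5375,.0555,.102,-7)
F=[r.grab_frame("scene"),r.grab_frame("top")]
o=r.get_obs();x,y,z=o["tcp_pos"]
m=[r.outline_of(f,"lid_grip") for f in F]
for i in range(2):
  if m[i]: print(i,m[i][0]["conf"],m[i][0]["rect"])
a=np.array(F[0]["pixels"])[170:300,235:365].copy()
a=cv2.resize(a,None,fx=4.6,fy=4.6,interpolation=cv2.INTER_CUBIC)
save({"pixels":a},"c4.png")
E
```

```text
t 7.08 tcp [0.5383 0.0565 0.1048] yang -7.01 tilt 0.09 F [-0.3566  0.1538 -1.1065] M [-0.021  -0.0123 -0.0021] w 0.0106 g 78.0
row [-0.0043, -0.0027, 0.0111, 0.0001, -0.001, -0.0001] dist 3 mm, 0 deg
0 0.61 [284.4, 201.6, 43.3, 41.1]
1 0.46 [356.7, 215.2, 30.9, 24.9]
```

View pics/c4.png

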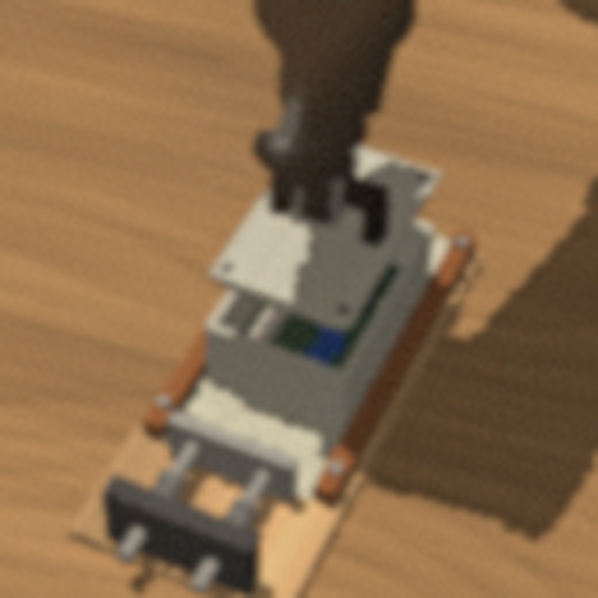

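```bash
python3 - <<'E'
from h import *
f=r.grab_frame("scene")
g=lambda c:((c[0]+.5)/4.6-.5+235,(c[1]+.5)/4.6-.5+170)
c7=down(-7)[:,[1,0]] # x,y axes
ax=c7[:2,0];ay=np.array([-ax[1],ax[0]])
for n,z,p,q in(("lid",.0968,[(212,272),(352,325),(440,178)],[(59,-39),(59,39),(-59,39)]),("case",.051,[(207,333),(338,375)],[(60,-40),(60,40)])):
  for a,(u,v) in zip(p,q):
    X=at_z(f,g(a),z)[:2]; print(n,X,"center ->",X-ax*u/1e3-ay*v/1e3)
E
```

```text
lid [0.5937 0.0144] center -> [0.5398 0.0603]
lid [0.6045 0.0908] center -> [0.5412 0.0593]
lid [0.4917 0.1051] center -> [0.5456 0.0592]
case [0.5955 0.0116] center -> [0.5409 0.0586]
case [0.6003 0.084 ] center -> [0.5359 0.0516]
```

```bash
python3 -c "
from h import *
st(); plan(.537,.0548,.080,-7)"
```

```text
t 7.33 tcp [0.5384 0.0561 0.1051] yang -7.05 tilt 0.12 F [ 0.4173  0.6706 -1.4002] M [-0.0329  0.0065  0.0529] w 0.0102 g 78.0
row [-0.006, -0.005, 0.1004, 0.0004, -0.0012, -0.0006] dist 25 mm, 0 deg
```

Emit:
apply_moves --pt "-0.006 -0.005 0.04 0 0 0" --pt "-0.006 -0.005 0.08 0 0 0" --pt "-0.006 -0.005 0.1 0 0 0" --pt "-0.006 -0.005 0.1 0 0 0" --pt "-0.006 -0.005 0.1 0 0 0"

```text
clock: 7.95
tcp_pos: [0.5369, 0.0546, 0.0798]
orientation: [-2.353, -2.08, -0.002]
contact_force: [-0.2, 0.1, -0.4]
grip_width: 0.0106
gripper_force: 78.0
```

Emit:
apply_moves --pt "0 0 0.008 0 0 0" --pt "0 0 0.016 0 0 0" --pt "0 0 0.024 0 0 0" --pt "0 0 0.032 0 0 0" --pt "0 0 0.032 0 0 0"

```text
clock: 8.57
tcp_pos: [0.5366, 0.0547, 0.0715]
orientation: [-2.353, -2.08, -0.001]
contact_force: [0.3, 0.1, -0.6]
grip_width: 0.0106
gripper_force: 78.0
```

```bash
python3 - <<'E'
from h import *
st(); plan(.537,.0548,.0642,-7)
f=r.grab_frame("scene")
a=np.array(f["pixels"])[170:300,235:365].copy()
save({"pixels":cv2.resize(a,None,fx=4.6,fy=4.6,interpolation=cv2.INTER_CUBIC)},"c5.png")
E
```

```text
t 8.57 tcp [0.5366 0.0547 0.0715] yang -7.06 tilt 0.09 F [ 0.3144  0.1127 -0.579 ] M [ 0.0353 -0.0131  0.0253] w 0.0106 g 78.0
row [0.0007, 0.0017, 0.0293, -0.0003, -0.0009, -0.0007] dist 7 mm, 0 deg
```

Emit:
apply_moves --pt "0 0 0.004 0 0 0" --pt "0 0 0.008 0 0 0" --pt "0 0 0.012 0 0 0" --pt "0 0 0.014 0 0 0" --pt "0 0 0.014 0 0 0"

```text
clock: 9.25
tcp_pos: [0.5369, 0.0544, 0.0683]
orientation: [-2.354, -2.08, -0.002]
contact_force: [-0.1, -1.4, 2.0]
grip_width: 0.0107
gripper_force: 78.5
```

```bash
python3 -c "
from h import *
st()"
```

```text
t 9.25 tcp [0.5369 0.0544 0.0683] yang -7.08 tilt 0.09 F [-0.0557 -1.3912  2.04  ] M [-0.3914  0.0143 -0.0066] w 0.0107 g 78.5
```

Emit:
apply_moves --pt "-0.003 0 0.002 0 0 0" --pt "-0.003 0 0.004 0 0 0" --pt "-0.003 0 0.006 0 0 0" --pt "-0.003 0 0.006 0 0 0" --pt "-0.003 0 0.006 0 0 0"

```text
clock: 9.88
tcp_pos: [0.5368, 0.0541, 0.0667]
orientation: [-2.353, -2.08, -0.002]
contact_force: [1.2, 0.0, 2.0]
grip_width: 0.0105
gripper_force: 78.4
```

```bash
python3 -c "
from h import *
st()"
```

```text
t 9.88 tcp [0.5368 0.0541 0.0667] yang -7.05 tilt 0.10 F [1.1845 0.0424 2.0496] M [-0.0561 -0.2358  0.0545] w 0.0105 g 78.4
```

Emit:
apply_moves --pt "0 0 0.003 0 0 0" --pt "0 0 0.006 0 0 0" --pt "0 0 0.008 0 0 0" --pt "0 0 0.01 0 0 0" --pt "0 0 0.01 0 0 0"

```text
clock: 10.5
tcp_pos: [0.5366, 0.0541, 0.0642]
orientation: [-2.353, -2.08, -0.002]
contact_force: [-0.3, 0.0, 3.5]
grip_width: 0.0104
gripper_force: 78.7
```

```bash
python3 -c "
from h import *
st()"
```

```text
t 10.50 tcp [0.5366 0.0541 0.0642] yang -7.05 tilt 0.10 F [-0.3025  0.0222  3.4887] M [ 0.068  -0.0148 -0.012 ] w 0.0104 g 78.7
```

Emit:
apply_moves --pt "0 0 0.003 0 0 0" --pt "0 0 0.006 0 0 0" --pt "0 0 0.008 0 0 0" --pt "0 0 0.008 0 0 0"

```text
clock: 11.0
tcp_pos: [0.5369, 0.0541, 0.0641]
orientation: [-2.353, -2.079, -0.004]
contact_force: [-6.2, 0.2, 25.2]
grip_width: 0.0101
gripper_force: 81.7
```

```bash
python3 -c "
from h import *
st()"
```

```text
t 11.00 tcp [0.5369 0.0541 0.0641] yang -7.08 tilt 0.18 F [-6.2164  0.1983 25.1771] M [-0.0056  1.347   0.0007] w 0.0101 g 81.7
```

Emit:
apply_moves --pt "0 0 -0.004 0 0 0" --pt "0 0 -0.008 0 0 0" --pt "0 0 -0.008 0 0 0"

```text
clock: 11.38
tcp_pos: [0.5365, 0.054, 0.0642]
orientation: [-2.353, -2.08, -0.002]
contact_force: [-0.7, 0.7, 5.2]
grip_width: 0.0105
gripper_force: 78.9
```

Emit:
apply_moves --pt "0 0 0 0 0 0" --pt "0 0 0 0 0 0" --pt "0 0 0 0 0 0" --pt "0 0 0 0 0 0" --claw 0.4

```text
clock: 11.88
tcp_pos: [0.5365, 0.0539, 0.0641]
orientation: [-2.353, -2.08, -0.001]
contact_force: [0.2, -0.3, -0.2]
grip_width: 0.0341
gripper_force: 0.0
```

Emit:
apply_moves --pt "0 0 -0.04 0 0 0" --pt "0 0 -0.14 0 0 0" --pt "0 0 -0.3 0 0 0" --pt "-0.1 -0.24 -0.3 0 0 0" --pt "-0.1 -0.44 -0.3 0 0 0"

```text
clock: 12.5
tcp_pos: [0.4231, 0.0412, 0.1399]
orientation: [-2.356, -2.077, -0.003]
contact_force: [0.0, -0.2, 0.2]
grip_width: 0.0342
gripper_force: 0.0
```

Emit:
apply_moves --pt "0 0 0 0 0 0.11" --pt "0 0 0 0 0 0.22" --pt "0 0 0 0 0 0.33" --pt "0 0 0 0 0 0.44" --pt "0 0 0 0 0 0.5" --claw 0

```text
clock: 13.12
tcp_pos: [0.4245, 0.0426, 0.1398]
orientation: [-2.971, -1.015, -0.002]
contact_force: [1.0, -0.5, 0.1]
grip_width: -0.0
gripper_force: 0.0
```

```bash
python3 - <<'E'
from fit import *
st()
F=[r.grab_frame("scene"),r.grab_frame("top")]
m=[r.outline_of(f,"lid_grip") for f in F]
for z in (.051,.055):
  for i in range(2):
    if m[i]: print(z,i,m[i][0]["conf"],m[i][0]["rect"],*fit([F[i]],[m[i][0]["pixels"]],LID,z,(.537,.055,(-.12,))))
l=[r.landmark_of(f,"lid_grip")[0]["point"] for f in F]; print(tri(list(zip(F,l))))
a=np.array(F[0]["pixels"])[170:300,235:365].copy()
save({"pixels":cv2.resize(a,None,fx=4.6,fy=4.6,interpolation=cv2.INTER_CUBIC)},"c6.png")
E
```

```text
t 13.12 tcp [0.4245 0.0426 0.1398] yang -52.29 tilt 0.13 F [ 0.9701 -0.5195  0.142 ] M [-0.0324  0.0044 -0.0128] w -0.0000 g 0.0
0.051 0 0.66 [112.9, 167.8, 42.2, 39.8] [-1.503  0.375 11.18 ] 1320.0
0.051 1 0.89 [237.7, 188.7, 33.3, 26.4] [ 0.5446  0.0554 -0.1769] 449.9725490196078
0.055 0 0.66 [112.9, 167.8, 42.2, 39.8] [-1.9897  0.6383 13.0467] 1320.0
0.055 1 0.89 [237.7, 188.7, 33.3, 26.4] [ 0.5469  0.0549 -0.1438] 455.4078431372549
(array([0.5354, 0.0585, 0.0732]), [np.float64(1.6538983577940782), np.float64(1.6538983577941009)])
```

View pics/c6.png

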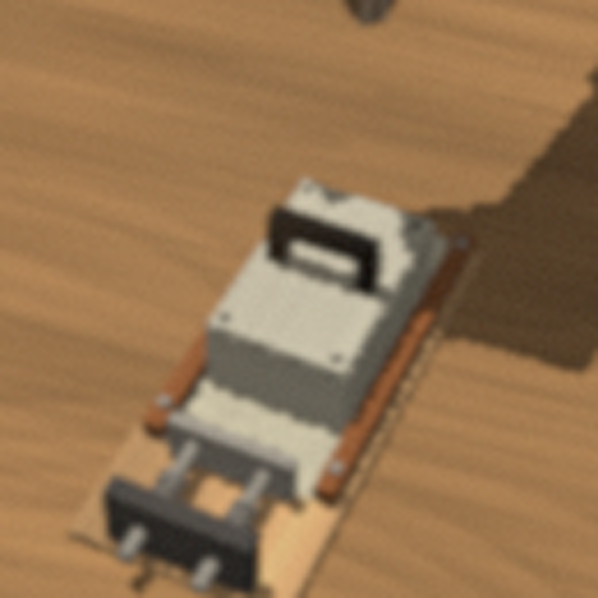

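```bash
python3 -c "
from h import *
st(); plan(.4545,.065,.08,-97)"
```

```text
t 13.43 tcp [0.4244 0.0426 0.1394] yang -51.97 tilt 0.11 F [ 0.2459 -0.8077 -0.4437] M [-0.0059  0.055  -0.0326] w -0.0001 g 0.0
row [0.1495, 0.0039, 0.2378, -0.0011, -0.0006, 0.5004] dist 70 mm, 45 deg
```

Emit:
apply_moves --pt "0.03 0 0.04 0 0 0.11" --pt "0.06 0 0.09 0 0 0.22" --pt "0.1 0 0.15 0 0 0.33" --pt "0.15 0.004 0.2 0 0 0.44" --pt "0.15 0.004 0.238 0 0 0.5"

```text
clock: 14.05
tcp_pos: [0.4554, 0.0655, 0.0793]
orientation: [-3.134, 0.196, -0.001]
contact_force: [-0.7, -0.4, -0.3]
grip_width: 0.0001
gripper_force: 0.0
```

Emit:
apply_moves --pt "0 0 0 0 0 0" --pt "0 0 0 0 0 0" --pt "0 0 0 0 0 0"

```text
clock: 14.42
tcp_pos: [0.4548, 0.065, 0.0802]
orientation: [-3.133, 0.191, -0.001]
contact_force: [1.0, 0.1, 0.4]
grip_width: 0.0003
gripper_force: 0.0
```

```bash
python3 -c "
from h import *
st(); plan(.4545,.065,.02,-97)"
```

```text
t 14.43 tcp [0.4548 0.065  0.0802] yang -96.99 tilt 0.14 F [1.048  0.0566 0.4288] M [ 0.0057 -0.005   0.0026] w 0.0003 g 0.0
row [-0.0012, 0.0005, 0.2406, -0.0015, -0.0003, 0.0001] dist 60 mm, 0 deg
```

Emit:
apply_moves --pt "0 0 0.07 0 0 0" --pt "0 0 0.14 0 0 0" --pt "0 0 0.2 0 0 0" --pt "0 0 0.24 0 0 0" --pt "0 0 0.24 0 0 0"

```text
clock: 15.05
tcp_pos: [0.4543, 0.0648, 0.0193]
orientation: [-3.134, 0.193, 0.001]
contact_force: [-1.0, -0.2, 0.1]
grip_width: 0.0001
gripper_force: 0.0
```

Emit:
apply_moves --pt "0.01 0 0 0 0 0" --pt "0.02 0 0 0 0 0" --pt "0.03 0 0 0 0 0" --pt "0.04 0 0 0 0 0" --pt "0.05 0 0 0 0 0"

```text
clock: 15.68
tcp_pos: [0.4666, 0.0636, 0.0197]
orientation: [-3.134, 0.193, 0.001]
contact_force: [-1.8, 0.1, 1.3]
grip_width: 0.0002
gripper_force: 0.8
```

```bash
python3 -c "
from h import *
st()"
```

```text
t 15.68 tcp [0.4666 0.0636 0.0197] yang -97.05 tilt 0.11 F [-1.837   0.1405  1.2849] M [ 0.0312  0.3154 -0.0166] w 0.0002 g 0.8
```

Emit:
apply_moves --pt "0.025 0 0 0 0 0" --pt "0.05 0 0 0 0 0" --pt "0.075 0 0 0 0 0" --pt "0.1 0 0 0 0 0" --pt "0.125 0 0 0 0 0"

```text
clock: 16.3
tcp_pos: [0.4984, 0.0596, 0.0196]
orientation: [-3.134, 0.193, 0.0]
contact_force: [-1.5, 0.3, -0.0]
grip_width: 0.0
gripper_force: 0.6
```

```bash
python3 -c "
from h import *
st()"
```

```text
t 16.30 tcp [0.4984 0.0596 0.0196] yang -97.06 tilt 0.09 F [-1.5444  0.3067 -0.0211] M [-0.0011  0.2216 -0.0472] w 0.0000 g 0.6
```

Emit:
apply_moves --pt "0.014 0 0 0 0 0" --pt "0.028 0 0 0 0 0" --pt "0.042 0 0 0 0 0" --pt "0.056 0 0 0 0 0" --pt "0.056 0 0 0 0 0"

```text
clock: 16.92
tcp_pos: [0.5124, 0.0578, 0.0198]
orientation: [-3.134, 0.193, -0.001]
contact_force: [-0.0, -0.4, -0.0]
grip_width: 0.0002
gripper_force: 0.0
```

```bash
python3 -c "
from h import *
st(); st()
r.grab_frame('top'); st()"
```

```text
t 16.93 tcp [0.5124 0.0578 0.0198] yang -97.06 tilt 0.10 F [-0.0126 -0.3527 -0.0247] M [ 0.0065 -0.0039  0.0422] w 0.0002 g 0.0
t 16.93 tcp [0.5124 0.0578 0.0198] yang -97.06 tilt 0.10 F [-0.0126 -0.3527 -0.0247] M [ 0.0065 -0.0039  0.0422] w 0.0002 g 0.0
t 16.98 tcp [0.5124 0.0578 0.0198] yang -97.06 tilt 0.10 F [ 0.0617 -1.0084  0.1099] M [ 0.0315 -0.0561  0.0013] w -0.0000 g 0.0
```

Emit:
apply_moves --pt "0.008 0 0 0 0 0" --pt "0.016 0 0 0 0 0" --pt "0.024 0 0 0 0 0" --pt "0.032 0 0 0 0 0" --pt "0.032 0 0 0 0 0"

```text
clock: 17.6
tcp_pos: [0.518, 0.0568, 0.0193]
orientation: [-3.134, 0.193, 0.006]
contact_force: [-7.2, -0.9, 3.8]
grip_width: 0.0005
gripper_force: 3.2
```

```bash
python3 - <<'E'
from h import *
st()
for i in range(4): r.grab_frame('top'); st()
E
```

```text
t 17.60 tcp [0.518  0.0568 0.0193] yang -97.06 tilt 0.22 F [-7.1953 -0.8891  3.811 ] M [-0.033   1.2769 -0.0331] w 0.0005 g 3.2
t 17.65 tcp [0.5181 0.0568 0.0193] yang -97.06 tilt 0.22 F [-5.4996 -0.2327  2.8103] M [ 0.0076  1.253  -0.0264] w 0.0000 g 3.2
t 17.70 tcp [0.518  0.0568 0.0193] yang -97.06 tilt 0.22 F [-6.2227 -0.4691  3.9442] M [0.0311 1.2395 0.0073] w 0.0004 g 3.2
t 17.75 tcp [0.518  0.0568 0.0193] yang -97.06 tilt 0.22 F [-7.0552 -0.0502  2.6769] M [-0.0174  1.2496 -0.0141] w 0.0003 g 3.2
t 17.80 tcp [0.518  0.0568 0.0193] yang -97.06 tilt 0.21 F [-5.9843  0.4659  3.7774] M [0.0318 1.2556 0.0331] w 0.0003 g 3.2
```

Emit:
apply_moves --pt "0.006 0 0 0 0 0" --pt "0.012 0 0 0 0 0" --pt "0.018 0 0 0 0 0" --pt "0.024 0 0 0 0 0" --pt "0.03 0 0 0 0 0"

```text
clock: 18.42
tcp_pos: [0.5231, 0.0563, 0.0189]
orientation: [-3.133, 0.193, 0.013]
contact_force: [-13.3, 1.1, 9.4]
grip_width: -0.0001
gripper_force: 6.7
```

Emit:
apply_moves --pt "0 0 0 0 0 0" --pt "0 0 0 0 0 0" --pt "0 0 0 0 0 0"

```text
clock: 18.8
tcp_pos: [0.5233, 0.0562, 0.019]
orientation: [-3.133, 0.193, 0.012]
contact_force: [-12.1, 1.1, 7.7]
grip_width: 0.0001
gripper_force: 6.0
```

```bash
cat > avg.py <<'E'
from h import *
A=[]
for i in range(10): r.grab_frame('top'); A.append(r.get_obs()["contact_force"])
st(); print("mean F",np.mean(A,0),"along push",np.mean(A,0)@np.array([.9925,-.1219,0]))
E
python3 avg.py
```

```text
t 19.30 tcp [0.5233 0.0563 0.019 ] yang -97.04 tilt 0.46 F [-11.5207   1.5069   9.1167] M [0.2011 2.2567 0.0136] w 0.0001 g 5.9
mean F [-11.7205   0.8766   7.9901] along push -11.739451566107864
```

Emit:
apply_moves --pt "0.003 0 -0.001 0 0 0" --pt "0.005 0 -0.002 0 0 0" --pt "0.005 0 -0.002 0 0 0" --pt "0.005 0 -0.002 0 0 0"

```text
clock: 19.8
tcp_pos: [0.5238, 0.0562, 0.019]
orientation: [-3.134, 0.193, 0.014]
contact_force: [-11.7, 1.4, 4.6]
grip_width: 0.0003
gripper_force: 6.2
```

```bash
cat >> avg.py <<'E'
F=[r.grab_frame("scene"),r.grab_frame("top")]
a=np.array(F[0]["pixels"])[170:300,235:365]; b=np.array(F[1]["pixels"])[140:250,215:295]
a=cv2.resize(a,(520,520),interpolation=cv2.INTER_CUBIC); b=cv2.resize(b,(280,385),interpolation=cv2.INTER_CUBIC)
c=np.zeros((520,800,3),np.uint8); c[:,:520]=a; c[:385,520:]=b
save({"pixels":c},"c7.png")
E
python3 avg.py
```

```text
t 20.30 tcp [0.5237 0.0562 0.019 ] yang -97.03 tilt 0.54 F [-12.5593   1.0617   4.4986] M [0.1873 2.3498 0.0059] w 0.0002 g 6.2
mean F [-12.3372   1.3443   4.7867] along push -12.408560057941239
```

View pics/c7.png

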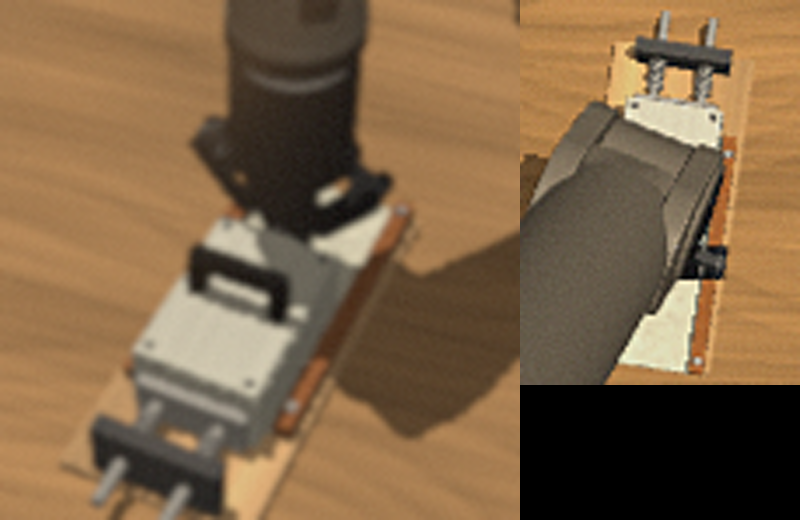

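```bash
python3 -c "
from h import *
print(r.hand_in()); st()"
```

```text
the job is handed in; nothing more can be done
None
the job is handed in; nothing more can be done
```

I seated the lid level on the case, which took about 25 N of press. I then pushed the closed case against the stop and handed the job in at about 20 s, while still holding a measured push of about 12.4 N. The stop was back about 14 mm of its 30 mm travel (estimated from the arm's position), and the bystanders were not touched.

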